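# Shut the decal kiln and hold its sprung vent open

### The job

The little kiln on the studio table is loaded but its lid still stands ajar: lower the lid gently until it is fully shut, without letting it slam. Then draw the sprung vent rod at the side of the kiln out to its ring mark, so that the ring groove sits at the mouth of the guide tube (45 mm of travel, not on to the end stop), and hold it there so that the chamber can purge; the spring closes the vent if you let go, so finish while still gripping the knob. Leave the jar, the bowls and the brush pot standing where they are.

Things in the scene. Friction and masses are not known exactly. Their poses are not given: they have to be found in the camera images.
- kiln: Bench-top kiln, fixed, place and yaw vary. Grey steel case 270 x 270 mm, four feet, pale brick rim 130 mm above the table; lid 36 mm thick on top. Origin: centre of the underside on the table; x from the front (handle side) to the hinge side, y to its left, z up. Right wall (-y): aluminium damper box, y -135 to -180, x -85 to +105, 45 to 105 mm high; it carries chimney and guide tube.
- lid (a joint): Lid angle in rad: 0 = fully shut on the rim (firm stop), positive = front edge raised (starts 0.35 to 0.62). Hinge axis along the kiln's y at its rear top edge, stiff (friction 1.5 N m): the lid, about 0.85 kg, stays at any angle where it is left and goes down with a light push (under 5 N at the handle).
- lid_handle (a point): Middle of the lid's handle: round wooden bar, 14 mm diameter, 120 mm long, along the kiln's y, its centre line 50 mm in front of the lid's front face, a steel bracket at each end; 320 mm from the hinge axis and 18 mm above the lid's underside: 148 mm above the table when shut. Axes turn with the lid (x to the hinge, y along the bar, z out of the lid's top).
- lid_hinge (a point): Point on the hinge axis at its middle, 135 mm behind the kiln's centre and 130 mm above the table; the handle moves in a vertical arc about it.
- vent_rod (a joint): Travel of the vent rod out of its guide tube in m: 0 = at rest (in), 0.045 = ring groove at the tube's mouth (the mark), 0.065 = end stop. A coil spring inside always pulls it back: about 3 N at rest, 10 N at the mark, 14 N at the stop.
- vent_knob: Black knob on the end of the vent rod: cylinder 30 mm in diameter, 34 mm long, lying along the kiln's y, tapered towards the tube; origin at its centre, 75 mm above the table, 47 mm beyond the tube's mouth at rest; axes as the kiln's. It moves out along its own -y. Behind it 30 mm of bare 10 mm steel rod at rest; the rod's 4 mm wide dark ring groove comes out of the tube at 45 mm of travel.
- tube_mouth (a point): Centre of the mouth of the guide tube, where the rod comes out: 20 mm tube, 45 mm long, with a 24 mm end ring, level, pointing to the kiln's -y; in the kiln's frame at x -40, y -225, z 75 mm. Fixed to the kiln.
- cowl (a point): Top of the chimney cowl on the rear part of the damper box: 60 mm across, 233 mm above the table, on a 38 mm pipe; in the kiln's frame at x +70, y -158 mm. Nothing to handle; keep the hand clear.
- glaze_jar: Bystander: screw-top glaze jar, 80 mm in diameter, 95 mm high; origin at the centre of its underside.
- water_bowl: Bystander: small black bowl, 100 mm across, 50 mm high; origin at the centre of its underside.
- brush_pot: Bystander: white pot of brushes, 80 mm in diameter, about 240 mm high with the brushes; origin at the centre of its underside.
- clay_dish: Bystander: clay-coloured dish, 104 mm across, 42 mm high, standing on a plywood board 160 x 130 x 14 mm; origin at the centre of its underside.

How it is judged:
By the outcome, as a careful person would: the job done as asked, in the order asked, and still so for the second after the job is handed in, while the arm keeps its last pose, push and grip.
It also fails if it takes over 42 s, if anything falls off the work surface, if the arm or the gripper's body presses on something with over 40 N, if the wrist force passes 120 N, or if a joint passes its speed limit or range.

### The arm

A 6-joint arm with a two-finger parallel gripper is mounted at the origin on the work surface. World frame = base frame: x ahead of the robot, y to its left, z up, the work surface at z = 0. Lengths are in m, angles in rad, forces in N, time in s.
With the tool pointing down it reaches from about 0.3 to 0.775 m from the base axis. Payload 14.6 kg.
Tool frame: the origin (TCP) lies on the centre line of the jaws, within the pads' length; the fingertips stand 17 mm ahead of it and the grasp point (between the pads) lies 2 mm behind it; z points along the fingers, y is the line along which they close (so a half turn about z gives the same grasp; the last joint's range is limited). The gripper opens to 85 mm and grips with 20 to 120 N. Pads are 22 mm wide; open, the fingers measure 114 mm over their backs; the gripper's body (76 mm by 85 mm) begins 54 mm behind the grasp point. The pads swing forward as they close: fully open they stand 13 mm farther back than shut.
Start: joints at [-1.404, 0.3, 1.521, -0, 1.321, -0.067], TCP at [0.127, -0.535, 0.248] pointing down, gripper open.
Joint ranges: [-3.03, 3.03], [-0.79, 2.21], [0.23, 2.52], [-1.04, 4.18], [0, 3.07], [-2.55, 2.55]. Speed limits (rad/s): [2.22, 2.22, 2.57, 3.14, 3.14, 3.14].

### API

Orientations are given as a unit quaternion [x, y, z, w].
In Python, from plant import sensors, get_image, camera_params, order, trace gives the robot as it stands.
- The arm moves only by the shell command python3 -m creep 'ROWS' [FORCE]. ROWS is JSON, a list of rows, each a list of 7 numbers: the opening, from 0 (shut) to 1 (fully open), then the shift along the tool's x, y, z in units of 30 mm (1.0 is 30 mm), then the turn, a rotation vector about the tool's x, y, z in units of 6 degrees (1.0 is 6 degrees). A call has 1 to 20 rows; each row is the pose to reach, as a shift and turn from the pose commanded when the call began, along the tool's axes at that moment; what a row does not reach only later rows make up. A row lasts 1/8 s, in which the tool goes at most 62.5 mm and 10.7 degrees, less where a joint would pass 70% of its speed; a pose out of reach is approached as far as the arm can. A call with a gripper value outside its range is refused whole. The fingers move at their own pace and stop on an object; FORCE is the grip in N (left out, the last holds). Time passes only in rows, so rows that repeat a pose let the fingers close. It gives the time, the measured TCP pose, the force, the opening and the grip force at its end, in the units of the state.
- sensors.observe(): the state, without advancing time (a new reading comes with each control period).
- get_image(name): name is "side" or "top" or "wrist"; returns (picture, depth): 420x560x3 uint8, red, green, blue; 420x560 float32, m along the optical axis (not along the pixel's ray), 0 where there is no reading.
- camera_params(name): a dict with "fx", "fy", "cx", "cy" (pixels), "xyz" and "orientation" of the camera in the world; the wrist camera has in their place "T_tool_cam" (4x4, takes a point from camera to tool coordinates, whose origin is the TCP and whose axes are the flange's). Camera axes: x right, y up, looking along -z (the intrinsics and any distortion apply to the point x, -y, -z); pixel columns grow to the right and rows downward; lengths in m; the calibration is good to about 2 mm. The wrist camera is an equidistant fisheye: a pixel r from the principal point sees the ray r / f radians off the axis. A picture is of the moment at which its call begins: read the wrist's pose just before it. camera_params takes no time and is no camera call.
- order.sign_off(): hands the job in; it is judged then, once.
Trained networks look in the newest picture that a camera, given by its name, has taken for a name from the list of things; names that differ only in an ending like _2 or _b are one class to them, and where a whole thing is asked for, a point or a joint stands for the part that bears it (a point fixed in the world has none). Each returns a list of dicts, best first, with "score" (0 to 1); they miss things now and then, are a little off and sometimes report something else, mostly with a low value. They report only what shows in the picture. A call takes as long as a camera call.
- trace(camera, thing): "region" (420x560 bool, what is visible of it) and "xy" ([column, row] in pixels, amid what is visible of it).
The state is a dict: "clock": time; "joint_positions": joint angles; "dq": joint speeds; "effort": joint torques, N m; "position": TCP position; "tcp_rot": TCP orientation; "contact_force": force on the tool from outside, world axes, zero at the start; "ft_torque": the same for the moment, N m; "finger_gap": finger opening in m; "gripper_force": force on a finger pad.
Only numpy, scipy, OpenCV 4.12 (cv2) and the standard library are available. Lean on these libraries where they do the work, as an engineer would, in place of code of your own. Each camera call takes 0.05 s, during which the arm holds its last target. There are 200 camera calls.

## Working session

There is one attempt and no reset: what is moved stays moved. The work goes in short steps, Python scripts to look and compute and a shell command to move; the robot and the scene stay as the last step left them, time stands still between calls to the robot, and variables do not carry over. Pictures are saved under pics/ and viewed, at most 10 in all, crops included, and the job is handed in when it is done.

```bash
ls; mkdir -p pics
cat > h.py <<'E'
import numpy as np, cv2
from scipy.spatial.transform import Rotation as R
from plant import sensors,get_image,camera_params,trace
def T(p,q):
    M=np.eye(4);M[:3,:3]=R.from_quat(q).as_matrix();M[:3,3]=p;return M
def cam(name):
    c=camera_params(name)
    if name=='wrist':
        s=sensors.observe(); return c,T(s['position'],s['tcp_rot'])@np.array(c['T_tool_cam'])
    return c,T(c['xyz'],c['orientation'])
def pts(name,depth,uv,cM):
    c,M=cM;uv=np.atleast_2d(uv).astype(float)
    d=depth[uv[:,1].astype(int),uv[:,0].astype(int)]
    x=(uv[:,0]-c['cx'])/c['fx'];y=(uv[:,1]-c['cy'])/c['fy']
    if name=='wrist':
        r=np.hypot(x,y)+1e-9;k=np.tan(r)/r;x=x*k;y=y*k
    P=np.c_[x*d,-y*d,-d]
    return (P@M[:3,:3].T+M[:3,3])[d>0]
def shot(name,f):
    cM=cam(name);im,d=get_image(name);cv2.imwrite('pics/'+f,im[:,:,::-1]);return im,d,cM
E
python3 - <<'E'
from h import *
s=sensors.observe();print({k:np.round(v,3) for k,v in s.items()})
for n in ['side','top']:
    im,d,cM=shot(n,n+'0.png');print(n,{k:np.round(v,3) if not isinstance(v,str) else v for k,v in cM[0].items()})
    for t in ['kiln','lid','lid_handle','vent_knob','tube_mouth','cowl','glaze_jar','water_bowl','brush_pot','clay_dish']:
        for r in trace(n,t)[:1]:
            v,u=np.nonzero(r['region']);P=pts(n,d,np.c_[u,v],cM)
            if len(P):print(t,round(r['score'],2),np.round(r['xy']),len(P),'med',np.round(np.median(P,0),3),'lo',np.round(np.percentile(P,3,0),3),'hi',np.round(np.percentile(P,97,0),3))
E
python3 -c "
import cv2,numpy as np
a=cv2.imread('pics/side0.png');b=cv2.imread('pics/top0.png');cv2.imwrite('pics/s.png',cv2.resize(np.vstack([a,b]),(400,600)))"
```

```text
pics
{'clock': np.float64(0.0), 'joint_positions': array([-1.404,  0.3  ,  1.522, -0.   ,  1.321, -0.067]), 'dq': array([ 0.   , -0.001,  0.002, -0.   , -0.002,  0.001]), 'effort': array([ 5.0000e-03, -5.4349e+01, -3.6179e+01,  0.0000e+00,  4.0000e-03,
       -0.0000e+00]), 'position': array([ 0.127, -0.535,  0.248]), 'tcp_rot': array([ 0.993,  0.117, -0.   , -0.001]), 'contact_force': array([ 0.702, -0.596, -0.724]), 'ft_torque': array([-0.029, -0.022,  0.008]), 'gripper_force': np.float64(0.0), 'finger_gap': np.float64(0.085)}
side {'fx': np.float64(459.364), 'fy': np.float64(459.364), 'cx': np.float64(281.724), 'cy': np.float64(209.407), 'xyz': array([0.039, 0.763, 1.135]), 'orientation': array([-0.113,  0.338,  0.895, -0.268])}
kiln 0.94 [248. 227.] 12441 med [0.573 0.167 0.129] lo [ 0.473 -0.03   0.037] hi [0.753 0.281 0.306]
lid 0.86 [234. 201.] 4568 med [0.6   0.162 0.274] lo [0.495 0.012 0.173] hi [0.757 0.272 0.323]
lid_handle 0.77 [237. 198.] 4697 med [0.6   0.16  0.274] lo [0.494 0.01  0.17 ] hi [0.76  0.272 0.323]
vent_knob 0.57 [313. 196.] 117 med [ 0.528 -0.12   0.083] 
[... 1024 characters left out ...]
3 0.132 0.255] lo [0.505 0.007 0.167] hi [0.759 0.257 0.318]
vent_knob 0.66 [427. 238.] 836 med [ 0.482 -0.457  0.024] lo [ 0.438 -0.489  0.003] hi [ 0.523 -0.403  0.051]
tube_mouth 0.65 [236. 180.] 12824 med [0.596 0.118 0.227] lo [ 0.482 -0.043  0.078] hi [0.754 0.263 0.317]
cowl 0.65 [232. 180.] 13074 med [0.596 0.118 0.226] lo [ 0.482 -0.045  0.063] hi [0.757 0.265 0.314]
glaze_jar 0.92 [419. 186.] 796 med [ 0.614 -0.418  0.091] lo [ 0.582 -0.462  0.007] hi [ 0.65  -0.394  0.098]
brush_pot 0.78 [ 95. 208.] 1269 med [0.537 0.508 0.096] lo [0.501 0.466 0.004] hi [0.579 0.551 0.23 ]
clay_dish 0.75 [393. 296.] 912 med [ 0.294 -0.357  0.038] lo [ 0.252 -0.393  0.02 ] hi [ 0.338 -0.309  0.057]
```

View pics/side0.png

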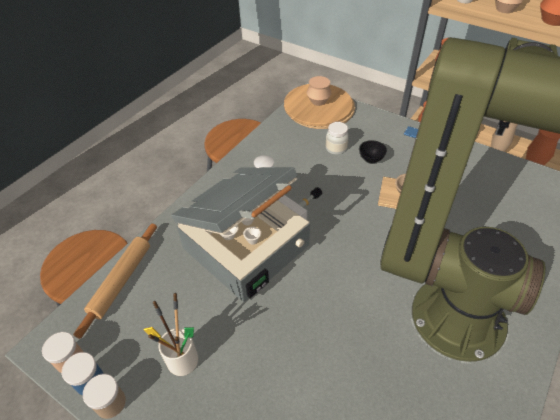

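View pics/top0.png

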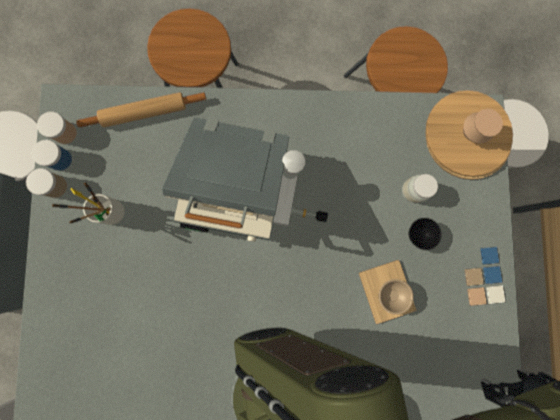

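Side view: the knob is at about (316,193), the handle at (270,200) and the kiln at (248,227). Top view: the knob is at (321,216), the handle bar at (215,215) and the cowl at (293,161). The top-view "vent_knob" result is really the black bowl. Next I measure from depth.

Run:
```python
from h import *
for n,hb,kb,cb in [('side',(240,175,300,225),(306,184,326,202),None),('top',(180,200,250,232),(312,208,332,224),(280,148,308,174))]:
    im,d,cM=shot(n,n+'1.png')
    def sel(b,f):
        u0,v0,u1,v1=b;v,u=np.mgrid[v0:v1,u0:u1];uv=np.c_[u.ravel(),v.ravel()]
        c=im[uv[:,1],uv[:,0]].astype(int);return uv[f(c)]
    uv=sel(hb,lambda c:(c[:,0]-c[:,2]>45)&(c[:,0]<215))
    P=pts(n,d,uv,cM);P=P[(P[:,2]>.17)];m=np.median(P,0);P=P[np.linalg.norm(P-m,axis=1)<.08]
    m=P.mean(0);w,V=np.linalg.eigh(np.cov((P-m).T));a=V[:,2];t=(P-m)@a
    mid=m+a*(np.percentile(t,1)+np.percentile(t,99))/2
    print(n,'handle',len(P),mid.round(4),'axis',a.round(3),'len',np.ptp(t).round(3),'yaw',np.degrees(np.arctan2(a[1],a[0])).round(1),np.sqrt(w).round(4))
    uv=sel(kb,lambda c:c.max(1)<45);P=pts(n,d,uv,cM);P=P[(P[:,2]>.04)]
    print('knob',len(P),P.mean(0).round(4),P.min(0).round(3),P.max(0).round(3))
    if cb:
        uv=sel(cb,lambda c:c.min(1)>120);P=pts(n,d,uv,cM);P=P[P[:,2]>.2];print('cowl',len(P),P.mean(0).round(4),P.min(0).round(3),P.max(0).round(3))
        v,u=np.mgrid[100:240,160:310];P=pts(n,d,np.c_[u.ravel(),v.ravel()],cM)
        # damper box top z~.105
        Q=P[(abs(P[:,2]-.105)<.006)&(P[:,1]<.02)];print('damper rect',len(Q),cv2.minAreaRect((Q[:,:2]).astype(np.float32)))
    v,u=np.mgrid[150:310,160:310];P=pts(n,d,np.c_[u.ravel(),v.ravel()],cM)
    L=P[(P[:,2]>.19)&(P[:,0]>.5)&(P[:,1]>.0)]
    # RANSAC plane lid
    best=0;rng=np.random.default_rng(0)
    for _ in range(400):
        q=L[rng.choice(len(L),3,False)];nn=np.cross(q[1]-q[0],q[2]-q[0]);k=np.linalg.norm(nn)
        if k<1e-6: continue
        nn/=k;i=abs((L-q[0])@nn)<.003
        if i.sum()>best:best=i.sum();I=i
    w,V=np.linalg.eigh(np.cov(L[I].T));nn=V[:,0]*np.sign(V[2,0]);print('lid plane',best,len(L),nn.round(3),'tilt',np.arccos(nn[2]).round(3),'dir',np.degrees(np.arctan2(nn[1],nn[0])).round(1),L[I].mean(0).round(3))
    cv2.imwrite(f'pics/{n}c.png',cv2.resize(im[140:260,200:340] if n=='side' else im[110:250,160:340],None,fx=4,fy=4,interpolation=2)[:,:,::-1])
```

```text
side handle 268 [0.4943 0.1579 0.3216] axis [0.172 0.985 0.003] len 0.132 yaw 80.1 [0.0036 0.0094 0.0373]
knob 78 [ 0.5263 -0.123   0.0854] [ 0.515 -0.142  0.072] [ 0.541 -0.11   0.093]
lid plane 2482 4093 [ 0.517 -0.091  0.851] tilt 0.553 dir -9.9 [0.629 0.145 0.257]
top handle 337 [0.4942 0.1562 0.3212] axis [0.15  0.988 0.033] len 0.129 yaw 81.4 [0.003  0.0121 0.0367]
knob 98 [ 0.5277 -0.1263  0.0863] [ 0.513 -0.143  0.076] [ 0.543 -0.111  0.093]
cowl 387 [ 0.6559 -0.0326  0.2226] [ 0.628 -0.061  0.2  ] [ 0.685 -0.004  0.235]
damper rect 701 ((0.5751916170120239, -0.02023237943649292), (0.043174851685762405, 0.1458621621131897), 79.54173278808594)
lid plane 5021 6550 [ 0.512 -0.097  0.854] tilt 0.548 dir -10.7 [0.605 0.126 0.266]
```

View pics/topc.png

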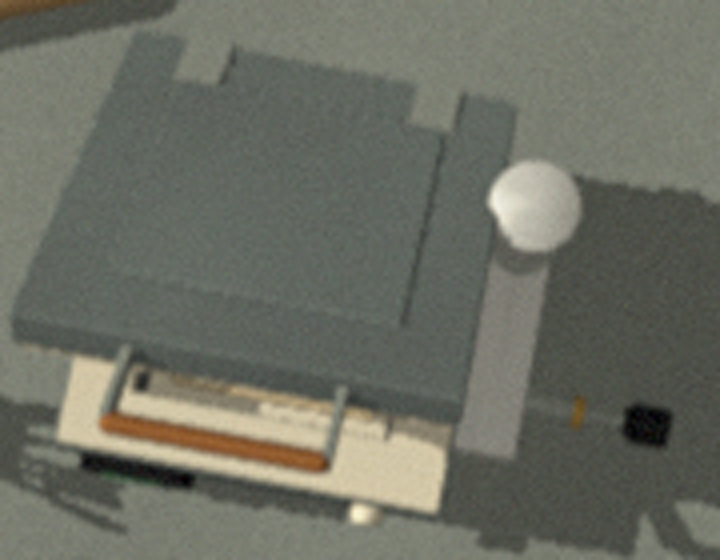

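```bash
cat >> h.py <<'E'
YAW=np.radians(-10.3);C=np.array([.617,.134,0])
KX=np.array([np.cos(YAW),np.sin(YAW),0]);KY=np.array([-np.sin(YAW),np.cos(YAW),0])
RT=np.c_[-KY,KX,[0,0,-1]];RT=RT if np.linalg.det(RT)>0 else np.c_[KY,KX,[0,0,-1]]  # tool down, y along kiln x
def world(x,y,z): return C+x*KX+y*KY+np.array([0,0,z])
def go(p,Rt=RT,s=None):
    s=s or sensors.observe();R0=R.from_quat(s['tcp_rot']).as_matrix()
    return np.round(R0.T@(np.array(p)-s['position'])/.03,2),np.round(np.degrees(R.from_matrix(R0.T@Rt).as_rotvec())/6,2)
E
python3 -c "
from h import *
print(RT.round(3));print(go([.496,.157,.40]))"
```

```text
[[ 0.179  0.984  0.   ]
 [ 0.984 -0.179  0.   ]
 [ 0.     0.    -1.   ]]
(array([ 17.3 , -19.59,  -5.06]), array([ -0.  ,  -0.  , -11.05]))
```

```bash
python3 -m creep '[[0.5,0,0,-2,0,0,-1],[0.5,2,-2,-4,0,0,-2],[0.5,17.3,-19.6,-5,0,0,-11],[0.5,17.3,-19.6,-5,0,0,-11],[0.5,17.3,-19.6,-5,0,0,-11],[0.5,17.3,-19.6,-5,0,0,-11],[0.5,17.3,-19.6,-5,0,0,-11],[0.5,17.3,-19.6,-5,0,0,-11],[0.5,17.3,-19.6,-5,0,0,-11],[0.5,17.3,-19.6,-5,0,0,-11],[0.5,17.3,-19.6,-5,0,0,-11],[0.5,17.3,-19.6,-5,0,0,-11],[0.5,17.3,-19.6,-5,0,0,-11],[0.5,17.3,-19.6,-5,0,0,-11],[0.5,17.3,-19.6,-5,0,0,-11],[0.5,17.3,-19.6,-5,0,0,-11],[0.5,17.3,-19.6,-5,0,0,-11],[0.5,17.3,-19.6,-5,0,0,-11]]' 30
python3 - <<'E'
from h import *
im,d,cM=shot('wrist','w1.png')
for t in ['lid_handle','vent_knob']:
  for r in trace('wrist',t)[:1]: print(t,r['score'],r['xy'])
v,u=np.mgrid[0:420,0:560];uv=np.c_[u.ravel(),v.ravel()];c=im.reshape(-1,3).astype(int)
k=(c[:,0]-c[:,2]>45)&(d.ravel()>0);P=pts('wrist',d,uv[k],cM);P=P[(abs(P[:,2]-.315)<.03)&(np.linalg.norm(P[:,:2]-[.496,.157],axis=1)<.09)]
print(len(P))
if len(P)>20:
    m=P.mean(0);w,V=np.linalg.eigh(np.cov((P-m).T));a=V[:,2];t=(P-m)@a;print(m+a*(t.max()+t.min())/2,a,np.ptp(t),P.min(0),P.max(0))
E
```

```text
clock: 3.45
position: [0.4959, 0.1565, 0.3987]
tcp_rot: [0.77, 0.638, 0.0, 0.0]
contact_force: [-0.2, 0.0, 0.0]
finger_gap: 0.0429
gripper_force: 0.0
lid_handle 0.84 [396.2, 176.6]
3665
[0.49479658 0.15487764 0.32366967] [-0.17713981 -0.98418297  0.00231572] 0.13144618033025518 [0.47769019 0.08995041 0.31180187] [0.51166996 0.22001083 0.32665246]
```

View pics/w1.png

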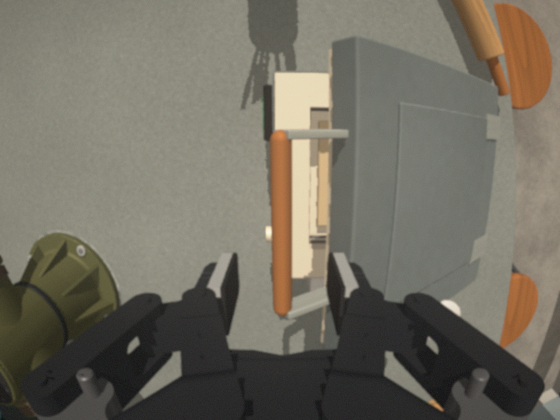

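The wrist view shows the bar at column 282, between the fingers, with the lid face well clear to the right. I'll descend and grip.

```bash
python3 -m creep '[[0.5,0,0,1.5,0,0,0],[0.5,0,0,2.73,0,0,0],[0.5,0,0,2.73,0,0,0],[0,0,0,2.73,0,0,0],[0,0,0,2.73,0,0,0],[0,0,0,2.73,0,0,0],[0,0,0,2.73,0,0,0]]' 25
python3 - <<'E'
from h import *
s=sensors.observe();p0=s['position'];print(p0,s['tcp_rot'])
# arc offsets in kiln x,z from grip point, in tool axes (y=kx, z=-Z)
for a in [.55,.5,.45,.4,.35,.3,.25,.2,.15,.1,.05,0,-.02]:
    f=lambda a:np.array([.135-.32*np.cos(a)+.018*np.sin(a),.13+.32*np.sin(a)+.018*np.cos(a)])
    d=(f(a)-f(.575))/.03;print(a,'y',d[0].round(2),'z',-d[1].round(2))
E
```

```text
clock: 4.47
position: [0.4955, 0.1575, 0.3184]
tcp_rot: [0.769, 0.639, 0.0, -0.0]
contact_force: [-10.0, 0.3, 6.6]
finger_gap: 0.0127
gripper_force: 25.1
[0.49552135 0.15751078 0.31843257] [ 7.69258070e-01  6.38938038e-01  4.10286774e-04 -1.92281433e-04]
0.55 y -0.15 z 0.22
0.5 y -0.45 z 0.66
0.45 y -0.72 z 1.12
0.4 y -0.97 z 1.6
0.35 y -1.19 z 2.08
0.3 y -1.39 z 2.58
0.25 y -1.56 z 3.08
0.2 y -1.71 z 3.6
0.15 y -1.83 z 4.12
0.1 y -1.93 z 4.64
0.05 y -2.0 z 5.17
0 y -2.04 z 5.7
-0.02 y -2.05 z 5.92
```

```bash
python3 -m creep '[[0,0,-0.15,0.22,0,0,0],[0,0,-0.3,0.44,0,0,0],[0,0,-0.45,0.66,0,0,0],[0,0,-0.59,0.89,0,0,0],[0,0,-0.72,1.12,0,0,0],[0,0,-0.85,1.36,0,0,0],[0,0,-0.97,1.6,0,0,0],[0,0,-1.08,1.84,0,0,0],[0,0,-1.19,2.08,0,0,0],[0,0,-1.29,2.33,0,0,0],[0,0,-1.39,2.58,0,0,0],[0,0,-1.48,2.83,0,0,0],[0,0,-1.56,3.08,0,0,0],[0,0,-1.64,3.34,0,0,0],[0,0,-1.71,3.6,0,0,0]]'
python3 -c "
from h import *
s=sensors.observe();print(s['position'],C,((s['position']-C)@KX,(s['position']-C)@KY))"
```

```text
clock: 6.35
position: [0.4457, 0.1666, 0.208]
tcp_rot: [0.769, 0.639, 0.0, 0.0]
contact_force: [0.9, -4.7, 2.9]
finger_gap: 0.0126
gripper_force: 25.8
[0.44570588 0.16658559 0.20795689] [0.617 0.134 0.   ] (np.float64(-0.17436009897250565), np.float64(0.001432701075413708))
```

```bash
python3 -m creep '[[0,0,-0.06,0.25,0,0,0],[0,0,-0.12,0.5,0,0,0],[0,0,-0.17,0.75,0,0,0],[0,0,-0.21,1.0,0,0,0],[0,0,-0.25,1.2,0,0,0],[0,0,-0.28,1.4,0,0,0],[0,0,-0.3,1.55,0,0,0],[0,0,-0.31,1.7,0,0,0],[0,0,-0.32,1.8,0,0,0],[0,0,-0.33,1.9,0,0,0],[0,0,-0.34,1.97,0,0,0],[0,0,-0.34,2.04,0,0,0],[0,0,-0.34,2.1,0,0,0],[0,0,-0.34,2.16,0,0,0],[0,0,-0.34,2.2,0,0,0]]'
```

```text
clock: 8.22
position: [0.4367, 0.1692, 0.1453]
tcp_rot: [0.769, 0.639, 0.002, 0.001]
contact_force: [-9.6, -1.8, 29.5]
finger_gap: 0.0126
gripper_force: 28.5
```

```bash
python3 -m creep '[[0.45,0,0,-0.05,0,0,0],[0.45,0,0,-0.05,0,0,0],[0.45,0,0,-0.05,0,0,0],[0.45,0,0,-0.05,0,0,0],[0.45,0,0,-1,0,0,0],[0.45,0,0,-2,0,0,0],[0.45,0,0,-3,0,0,0],[0.45,0,0,-3,0,0,0]]'
python3 - <<'E'
from h import *
s=sensors.observe()
im,d,cM=shot('wrist','w2.png')
v,u=np.mgrid[0:420,0:560];uv=np.c_[u.ravel(),v.ravel()];c=im.reshape(-1,3).astype(int)
k=(c[:,0]-c[:,2]>45)&(d.ravel()>0);P=pts('wrist',d,uv[k],cM);P=P[(abs(P[:,2]-.15)<.03)&(np.linalg.norm(P[:,:2]-[.436,.167],axis=1)<.09)]
print(len(P),P.mean(0),P.max(0),np.percentile(P,[2,98],0))
im,d,cM=shot('top','t2.png')
v,u=np.mgrid[110:240,160:310];P=pts('top',d,np.c_[u.ravel(),v.ravel()],cM)
q=P-C;x=q@KX;y=q@KY;L=P[(abs(x)<.12)&(abs(y)<.12)&(P[:,2]<.185)&(P[:,2]>.14)]
A=np.c_[(L-C)@KX,(L-C)@KY,np.ones(len(L))];co=np.linalg.lstsq(A,L[:,2],rcond=None)[0];print('lid plane slope x,y,z0',co,len(L))
print(go(world(-.04,-.272,.16)))
E
```

```text
clock: 9.22
position: [0.4363, 0.1688, 0.2341]
tcp_rot: [0.769, 0.639, 0.002, 0.001]
contact_force: [-0.4, 0.2, -1.1]
finger_gap: 0.0384
gripper_force: 0.0
3297 [0.43628512 0.17006824 0.15442546] [0.451411   0.2300296  0.15780628] [[0.42174573 0.10688108 0.15089591]
 [0.44910224 0.22568695 0.15655933]]
lid plane slope x,y,z0 [0.0001856  0.00067804 0.1675345 ] 7763
(array([-9.09,  4.88,  2.39]), array([-0.  ,  0.  , -0.05]))
```

```bash
python3 -m creep '[[0.65,-9.1,4.9,0,0,0,0],[0.65,-9.1,4.9,0,0,0,0],[0.65,-9.1,4.9,0,0,0,0],[0.65,-9.1,4.9,0,0,0,0],[0.65,-9.1,4.9,0,0,0,0],[0.65,-9.1,4.9,0,0,0,0],[0.65,-9.1,4.9,2.4,0,0,0],[0.65,-9.1,4.9,2.4,0,0,0],[0.65,-9.1,4.9,2.4,0,0,0]]'
python3 - <<'E'
from h import *
im,d,cM=shot('wrist','w3.png')
for r in trace('wrist','vent_knob')[:2]:
    v,u=np.nonzero(r['region']);P=pts('wrist',d,np.c_[u,v],cM);P=P[P[:,2]>.05];print(r['score'],r['xy'],len(P))
    if len(P):
        q=P-C;print(np.percentile(np.c_[q@KX,q@KY,P[:,2]],[2,50,98],0).round(4))
for n,b in [('top',(305,200,340,230)),('side',(300,178,332,208))]:
    im,d,cM=shot(n,n+'3.png')
    v,u=np.mgrid[b[1]:b[3],b[0]:b[2]];uv=np.c_[u.ravel(),v.ravel()];c=im[uv[:,1],uv[:,0]]
    P=pts(n,d,uv[c.max(1)<45],cM);P=P[(P[:,2]>.04)&(P[:,2]<.11)]
    if len(P): q=P-C;print(n,len(P),np.percentile(np.c_[q@KX,q@KY,P[:,2]],[2,50,98],0).round(4))
E
```

```text
clock: 10.45
position: [0.53, -0.1263, 0.1608]
tcp_rot: [0.769, 0.639, -0.0, -0.0]
contact_force: [-0.5, 0.2, 0.2]
finger_gap: 0.0557
gripper_force: 0.0
0.95 [285.0, 224.6] 2739
[[-0.0517 -0.2889  0.077 ]
 [-0.0386 -0.2672  0.0859]
 [-0.0253 -0.231   0.0909]]
0.56 [480.0, 3.7] 799
[[-0.1306 -0.1385  0.1416]
 [ 0.0574 -0.1377  0.1484]
 [ 0.0719 -0.1368  0.1645]]
side 58 [[-0.053  -0.2834  0.0737]
 [-0.0466 -0.2699  0.0869]
 [-0.0325 -0.257   0.0926]]
```

View pics/w3.png

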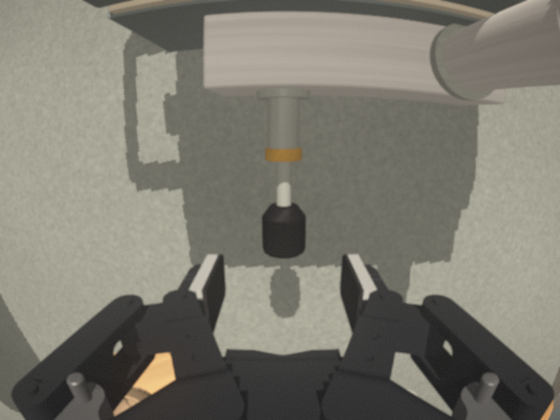

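The wrist view shows the black knob at (284,230), centred between the fingers, and the orange tube ring at (284,155). I'll descend and grip.

```bash
python3 -m creep '[[0.65,-0.08,0,1.5,0,0,0],[0.65,-0.08,0,2.9,0,0,0],[0.65,-0.08,0,2.9,0,0,0],[0.65,-0.08,0,2.9,0,0,0],[0,-0.08,0,2.9,0,0,0],[0,-0.08,0,2.9,0,0,0],[0,-0.08,0,2.9,0,0,0],[0,-0.08,0,2.9,0,0,0],[0,-0.08,0,2.9,0,0,0]]' 70
python3 - <<'E'
from h import *
s=sensors.observe();q=s['position']-C;print(q@KX,q@KY,s['position'][2],'F kiln',np.dot(s['contact_force'],KX),np.dot(s['contact_force'],KY))
E
```

```text
clock: 11.78
position: [0.53, -0.1294, 0.0753]
tcp_rot: [0.769, 0.639, 0.001, 0.001]
contact_force: [-5.5, 1.5, 11.2]
finger_gap: 0.028
gripper_force: 68.3
-0.03850262967650977 -0.274684549077362 0.07533343324169604 F kiln -5.658662233235374 0.44760224015677363
```

```bash
python3 -m creep '[[0,-0.15,0,0,0,0,0],[0,-0.3,0,0,0,0,0],[0,-0.45,0,0,0,0,0],[0,-0.6,0,0,0,0,0],[0,-0.75,0,0,0,0,0],[0,-0.9,0,0,0,0,0],[0,-1.05,0,0,0,0,0],[0,-1.2,0,0,0,0,0],[0,-1.3,0,0,0,0,0],[0,-1.4,0,0,0,0,0],[0,-1.47,0,0,0,0,0],[0,-1.5,0,0,0,0,0],[0,-1.5,0,0,0,0,0]]'
python3 - <<'E'
from h import *
s=sensors.observe();q=s['position']-C;print(q@KX,q@KY,s['position'][2],'F kiln',np.dot(s['contact_force'],KX),np.dot(s['contact_force'],KY))
im,d,cM=shot('wrist','w4.png')
cv2.imwrite('pics/w4c.png',cv2.resize(im[60:290,190:380],None,fx=2.6,fy=2.6,interpolation=2)[:,:,::-1])
E
```

```text
clock: 13.4
position: [0.5221, -0.1727, 0.0754]
tcp_rot: [0.769, 0.639, 0.001, 0.001]
contact_force: [0.7, 10.3, 11.0]
finger_gap: 0.028
gripper_force: 68.3
-0.03848448995504066 -0.3187570262794102 0.07536004500407897 F kiln -1.187114549655404 10.224557822878822
```

View pics/w4c.png

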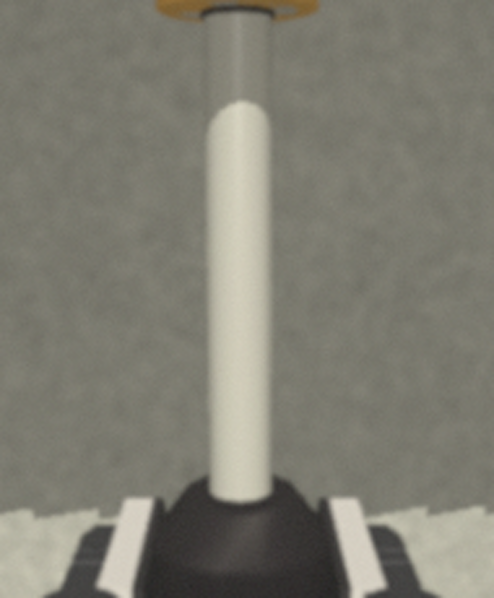

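The groove's dark edge is just emerging at the mouth, at about (238,12) in the crop, with roughly 1.3 mm of its 4 mm width showing. The measured travel is 44.1 mm, so I'll add 0.9 mm.

```bash
python3 -m creep '[[0,-0.03,0,0,0,0,0],[0,-0.03,0,0,0,0,0],[0,-0.03,0,0,0,0,0],[0,-0.03,0,0,0,0,0],[0,-0.03,0,0,0,0,0],[0,-0.03,0,0,0,0,0]]'
python3 - <<'E'
from h import *
s=sensors.observe();q=s['position']-C;print(q@KX,q@KY,s['position'][2],'F kiln',np.dot(s['contact_force'],KY))
im,d,cM=shot('wrist','w5.png')
im2,d2,c2=shot('top','t5.png')
P=np.array([im2.shape]);b=cv2.resize(im2[110:320,160:445],(570,420))
a=cv2.resize(im[60:130,240:320],None,fx=2.8,fy=6)[:,:,:]
a=cv2.resize(im[60:130,245:315],(420,420),interpolation=2)
cv2.imwrite('pics/w5c.png',cv2.resize(np.hstack([a,b]),(800,340))[:,:,::-1])
v,u=np.mgrid[110:240,160:290];P=pts('top',d2,np.c_[u.ravel(),v.ravel()],c2)
q=P-C;x=q@KX;y=q@KY;L=P[(abs(x)<.12)&(abs(y)<.12)&(P[:,2]<.185)&(P[:,2]>.14)]
print(np.linalg.lstsq(np.c_[(L-C)@KX,(L-C)@KY,np.ones(len(L))],L[:,2],rcond=None)[0])
E
```

```text
clock: 14.2
position: [0.522, -0.1736, 0.0754]
tcp_rot: [0.769, 0.639, 0.001, 0.001]
contact_force: [-0.3, 9.4, 12.3]
finger_gap: 0.0277
gripper_force: 68.3
-0.03846879151568759 -0.3195889189242882 0.07536679800754276 F kiln 9.221047686987644
[ 0.00102026 -0.00020876  0.16754027]
```

View pics/w5c.png

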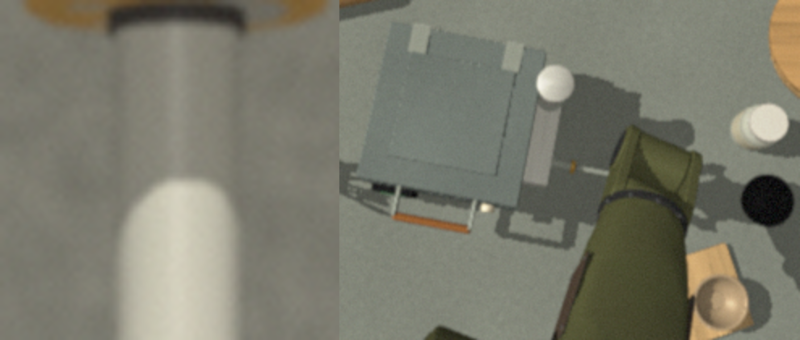

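The groove now sits at the mouth, with about 2 mm of it visible at (178,18). The lid is flat shut and the bystanders in view (jar, black bowl, clay dish) are standing. Handing in.

```bash
python3 -c "
from plant import order;print(order.sign_off())"
```

```text
the job is handed in; nothing more can be done
None
```

I lowered the kiln lid gently until it was fully shut, then drew the vent rod out about 45 mm to its ring mark; the gripper is still holding the knob there, and I handed the job in at about 14 s (no verdict was shown).

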